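# Fetch a sample jar from the dry box

### The job

Take the small amber sample jar off its pedestal in the dry box, out through the round port, and stand it gently upright on the floor of the open glass dish; knock over or shove nothing else. The port's shutter is held by a sprung bar knob: first pull the knob straight out of the panel, turn it clockwise to the second notch and let it drop fully home, so that the port is open. Once the jar stands in the dish, turn the shutter back over the port the same way, knob fully home in its first notch, so that the box stays dry.

Things in the scene. Friction and masses are not known exactly. Their poses are not given: they have to be found in the camera images.
- dry_box: Fixed bench dry box: clear case, white base, back and top; 225 deep (x -110 to 115), 260 wide (y), 220 high plus a 20 high gas fitting. Origin on the table under its middle; x to its back, y left seen from its front, z up. Front upright to 85 high, then a clear panel slopes up and back, 35 degrees from level, 6 thick. Inside, a fixed steel pedestal: flat round top 52 across, 55 high, axis at x -20, y -40.
- port (a point): Mouth centre of the round port in the sloping panel, at the top of its aluminium collar (8 high, 126 outside); clear bore 110; about 137 above the table. x points up the slope, y left, z straight out (35 degrees from vertical, towards the front). The cap's middle of the jar on the pedestal lies about 28 in (-z) and 16 up the slope from this point; the jar comes out upright, drawn along z, with about 10 to spare.
- knob_grip (a point): Grip point on the black bar knob, 42 out from the panel's face, 106 up the slope from the port's axis. The bar is 14 thick (its y), 44 long (its x), and stands from 17 to 53 above the panel's face; round skirt 36 wide with a 12 wide pin lug to +x below it, up to 18.5 above the panel. z is the knob's axis, straight out of the panel; it slides and turns about this z. x points up the slope when the shutter is closed and turns with the knob. The point moves with the knob.
- shutter (a joint): Angle of the flat aluminium shutter (disc 122 across on an arm, 10 to 13 above the panel's face), which turns with the knob. 0: closed, over the port; 1.257 rad (72 degrees): open, swung to the left of the knob, its far limit. It grows as the knob turns clockwise, seen from in front looking at the panel. A pin on the knob locks it at 0 and 1.257 with about 0.04 rad of play; light friction (0.06 N m) keeps it where it is left between.
- knob (a joint): How far the knob is pulled out along its axis, m. 0: home, its pin in one of the two notches of the toothed ring below; the pin clears the teeth at 0.008, stop at 0.016. A spring draws it home (6 N at 0, 9 N at the stop). Let go between the notches, it rests on the teeth at about 0.0065.
- sample_jar: Small closed jar of amber glass with a paper label and a black screw cap, 76 high, body 32 across; the cap (fixed) is a straight cylinder 30 across from 60 to 76 high. About 60 g. Origin: centre of the underside; z up its axis. Stands loose on the pedestal in the box; best taken by the cap.
- glass_dish: Loose open round flat glass dish, 85 across, 16 high, floor 2 thick; inside at least 64 across. Origin: centre of the underside, on the table; z up.
- white_vial: Sample vial with white cap, 27 across, 58 high, standing behind the dish; not to be moved. Origin: centre of the underside.
- black_vial: Sample vial with black cap, 27 across, 58 high, standing behind the dish; not to be moved. Origin: centre of the underside.
- tweezers: Steel tweezers, 193 long (its y), 21 wide, 9 high, lying flat in front of the dish; not to be moved. Origin: middle of the underside.
Things that resemble listed ones, but are neither listed nor needed, are in the scene too. Of the things like the glass_dish, leave any that is green; of the rest the larger one is meant.

How it is judged:
By the outcome, as a careful person would: the job done as asked, in the order asked, and still so for the second after the job is handed in, with the robot touching nothing.
It also fails if it takes over 67 s, if anything falls off the work surface, if the arm or the gripper's body presses on something with over 40 N, if the wrist force passes 120 N, or if a joint passes its speed limit or range.

### The arm

A 6-joint arm with a two-finger parallel gripper is mounted at the origin on the work surface; the furniture and walls round the work are solid. World frame = base frame: x ahead of the robot, y to its left, z up, the work surface at z = 0. Lengths are in m, angles in rad, forces in N, time in s.
With the tool pointing down it reaches from about 0.35 to 0.975 m from the base axis. Payload 4.9 kg.
Tool frame: the origin (TCP) lies between the finger pads; the fingertips stand 22 mm ahead of it and the grasp point (between the pads) lies 3 mm ahead of it; z points along the fingers, y is the line along which they close (so a half turn about z gives the same grasp; the last joint's range is limited). The gripper opens to 85 mm and grips with 20 to 120 N. Pads are 22 mm wide; open, the fingers measure 114 mm over their backs; the gripper's body (76 mm by 85 mm) begins 54 mm behind the grasp point. The pads swing forward as they close: fully open they stand 13 mm farther back than shut.
Start: joints at [1.14, 0.053, 1.613, -0, 1.476, -0.119], TCP at [0.192, 0.595, 0.253] pointing down, gripper open.
Joint ranges: [-3.01, 3.01], [-1.01, 2.22], [0.06, 2.58], [-1.02, 4.17], [0.09, 2.62], [-3.14, 3.14]. Speed limits (rad/s): [2.57, 2.57, 3.14, 3.14, 3.14, 3.14].

### API

Orientations are given as a unit quaternion [w, x, y, z].
In Python, from plant import state, grab_frame, get_calibration, job_done, recognise, regions_of gives the robot as it stands.
- The arm moves only by the tool apply_moves, never from a script. Its argument "targets" is a list of rows, each an object with "translation": the shift along the tool's x, y, z normalised to -1 to 1, where 1 is 100 mm, a list of three; "twist": the turn about the tool's z normalised to -1 to 1, where 1 is 0.1 rad; "hand": the opening, from 0 (shut) to 1 (fully open). A call has 1 to 8 rows; each row shifts and turns the commanded pose from where the row before left it, along the tool's axes as they then stand; what a row does not reach is not made up. A row lasts 1/10 s, in which the tool goes at most 50 mm and 8.59 degrees, less where a joint would pass 70% of its speed; a pose out of reach is approached as far as the arm can. A call with a number of a shift or a turn outside -1 to 1 is refused whole. A call with a gripper value outside its range is refused whole. The fingers move at their own pace and stop on an object; the grip force is fixed at half the most. Time passes only in rows, so rows that do not move let the fingers close. It gives the time, the measured TCP pose, the force, the opening and the grip force at its end, in the units of the state.
- state(): the state, without advancing time (a new reading comes with each control period).
- grab_frame(name): name is "scene" or "top" or "wrist"; returns the picture (420x560x3 uint8, red, green, blue); there is no depth.
- get_calibration(name): a dict with "camera_matrix" (3x3 intrinsics, pixels), "pose" (4x4, takes a point from camera to world coordinates). Camera axes: x right, y up, looking along -z (the intrinsics and any distortion apply to the point x, -y, -z); pixel columns grow to the right and rows downward; lengths in m; the calibration is good to about 2 mm. The wrist camera is an equidistant fisheye: a pixel r from the principal point sees the ray r / f radians off the axis. A picture is of the moment at which its call begins: read the wrist's pose just before it. get_calibration takes no time and is no camera call; for the wrist camera it gives the pose at the moment of the call.
- job_done(): hands the job in; it is judged then, once.
Trained networks look in the newest picture that a camera, given by its name, has taken for a name from the list of things; names that differ only in an ending like _2 or _b are one class to them, and where a whole thing is asked for, a point or a joint stands for the part that bears it (a point fixed in the world has none). Each returns a list of dicts, best first, with "score" (0 to 1); they miss things now and then, are a little off and sometimes report something else, mostly with a low value. They report only what shows in the picture. A call takes as long as a camera call. They do not tell look-alikes from the thing itself.
- recognise(camera, query): "point" ([x, y, z] in m, in world coordinates, good to about 4 mm: the middle of the surface that is visible of it).
- regions_of(camera, query): "pixels" (420x560 bool, what is visible of it).
The state is a dict: "time": time; "joint_pos": joint angles; "joint_vel": joint speeds; "joint_efforts": joint torques, N m; "tool_pos": TCP position; "tool_rot": TCP orientation; "contact_force": force on the tool from outside, world axes, zero at the start; "ft_torque": the same for the moment, N m; "gripper_width": opening from 0.0 (shut) to 1.0 (fully open); "grasp_force": force on a finger pad.
Only numpy, scipy, OpenCV 4.12 (cv2) and the standard library are available. Lean on these libraries where they do the work, as an engineer would, in place of code of your own. Each camera call takes 0.05 s, during which the arm holds its last target. There are 200 camera calls.

## Working session

There is one attempt and no reset: what is moved stays moved. The work goes in short steps, Python scripts to look and compute and a tool call to move; the robot and the scene stay as the last step left them, time stands still between calls to the robot, and variables do not carry over. Pictures are saved under pics/ and viewed, at most 10 in all, crops included, and the job is handed in when it is done.

Besides the shell and the picture viewer there is one more tool, called after "Emit:" in YAML: its name, and indented under it one key for each argument. apply_moves: Moves the arm, as the interface text tells. Its arguments: {"type":"object","properties":{"targets":{"type":"array"}},"required":["targets"]}

```bash
ls; mkdir -p pics; python3 - <<'E'
from plant import *
import cv2,numpy as np
print(state())
for c in ["scene","top"]:
    im=grab_frame(c); cv2.imwrite(f"pics/{c}0.png",im[:,:,::-1])
    k=get_calibration(c); print(c,k)
    for q in ["dry_box","knob_grip","sample_jar","glass_dish","white_vial","black_vial","tweezers","shutter"]:
        try:
            for r in recognise(c,q)[:4]: print(c,q,round(r["score"],2),np.round(r["point"],4))
        except Exception as e: print(q,e)
E
```

```text
pics
{'time': 0.0, 'joint_pos': array([ 1.14000688e+00,  5.33852693e-02,  1.61429092e+00,  1.24126900e-05,
        1.47596840e+00, -1.19008385e-01]), 'joint_vel': array([-0.00123857,  0.00011343,  0.0002938 ,  0.00091903, -0.00013603,
       -0.00154201]), 'joint_efforts': array([ 1.64240964e-04, -3.93683481e+01, -3.70174563e+01, -1.29290979e-04,
        7.23894249e-03,  5.08069533e-07]), 'tool_pos': array([0.19148412, 0.5943477 , 0.25204718]), 'tool_rot': array([-2.84445412e-04,  1.55260398e-01,  9.87873047e-01, -9.85771700e-04]), 'contact_force': array([-0.06753494,  0.78606397, -0.43381819]), 'ft_torque': array([0.02013472, 0.00619327, 0.02865574]), 'grasp_force': 0.0, 'gripper_width': 1.0015922181502792}
scene {'camera_matrix': array([[398.53183063,   0.        , 283.02280355],
       [  0.        , 398.53183063, 208.25862304],
       [  0.        ,   0.        ,   1.        ]]), 'pose': array([[ 0.50995898,  0.52704188, -0.6798299 , -0.01652845],
       [-0.86018787,  0.31641643, -0.39994684, -0.37263042],
       [ 0.00432062,  0.78873792,  0.61471443,  0.68378083],
       [ 0. 
[... 585 characters left out ...]
    ]]), 'pose': array([[ 0.01250247,  0.98905081, -0.14704487,  0.48509992],
       [-0.99959366,  0.00859514, -0.0271778 , -0.04909221],
       [-0.02561635,  0.14732491,  0.98875638,  1.013858  ],
       [ 0.        ,  0.        ,  0.        ,  1.        ]])}
top dry_box 0.68 [ 0.5949 -0.2303  0.1723]
top knob_grip 0.66 [ 0.6086 -0.2645  0.224 ]
top glass_dish 0.96 [0.6061 0.1331 0.0011]
top glass_dish 0.8 [ 0.6078 -0.0079 -0.0016]
top glass_dish 0.56 [5.950e-01 2.486e-01 4.000e-04]
top white_vial 0.68 [0.7133 0.1475 0.0545]
top black_vial 0.46 [0.7245 0.091  0.0551]
top tweezers 0.48 [0.5119 0.1323 0.0061]
top shutter 0.68 [ 0.5449 -0.2633  0.1537]
top shutter 0.21 [0.5124 0.1273 0.0053]
```

View pics/scene0.png

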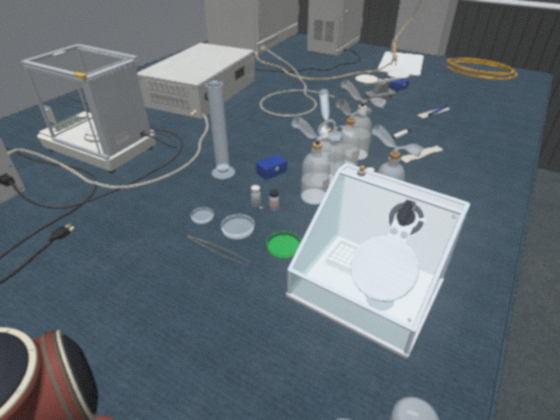

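View pics/top0.png

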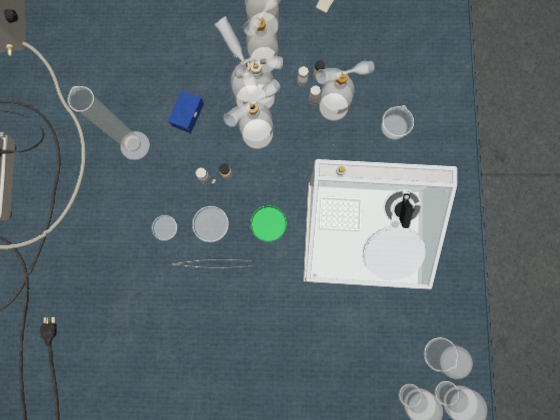

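The scene view shows three dishes: green at (283,244), a small clear one at (202,215) and a larger clear one at (237,227), which is (210,224) in the top view. The dish meant is the larger clear one, since green is excluded. The box is closed, with the knob at (405,210) and the shutter disc at (394,255) in the top view. Next I'll fit the box pose and confirm the dish in a crop.

```bash
cat > h.py <<'E'
from plant import *
import cv2,numpy as np
from scipy.spatial.transform import Rotation as Rn
from scipy.optimize import minimize
def proj(c,P):
    k=get_calibration(c);T=np.linalg.inv(k["pose"]);p=np.atleast_2d(P)@T[:3,:3].T+T[:3,3]
    q=np.c_[p[:,0],-p[:,1],-p[:,2]]
    if c=="wrist":
        K=k["camera_matrix"];r=np.hypot(q[:,0],q[:,1]);th=np.arctan2(r,q[:,2]);s=th/np.maximum(r,1e-9)
        return np.c_[K[0,0]*q[:,0]*s+K[0,2],K[1,1]*q[:,1]*s+K[1,2]]
    q=q@k["camera_matrix"].T
    return q[:,:2]/q[:,2:]
def ray(c,uv):  # world origin,dir (scene/top)
    k=get_calibration(c);d=np.linalg.solve(k["camera_matrix"],[*uv,1]);
    return k["pose"][:3,3],k["pose"][:3,:3]@[d[0],-d[1],-d[2]]
def atz(c,uv,z):
    o,d=ray(c,uv);return o+d*(z-o[2])/d[2]
xt=-.110+.135/np.tan(np.radians(35))
prof=[(-.110,0),(-.110,.085),(xt,.220),(.115,.220),(.115,0)]
V=np.array([(x,y,z) for y in(-.13,.13) for x,z in prof])
def box2w(b,P): return np.atleast_2d(P)@Rn.from_euler("z",b[2]).as_matrix().T+[b[0],b[1],0]
E
python3 - <<'E'
from h import *
M={};ims={}
for c in["scene","top"]:
    ims[c]=grab_frame(c); r=regions_of(c,"dry_box"); M[c]=r[0]["pixels"]; print(c,r[0]["score"],M[c].sum())
def cost(b):
    s=0
    for c in M:
        h=cv2.convexHull((proj(c,box2w(b,V))*16).astype(np.int32)); m=np.zeros(M[c].shape,np.uint8)
        cv2.fillConvexPoly(m,h,255,cv2.LINE_AA,4); s+=np.abs(m/255.-M[c]).sum()/M[c].sum()
    return s
best=min((minimize(cost,[x,-.24,a],method="Nelder-Mead",options=dict(initial_simplex=[[x,-.24,a],[x+.03,-.24,a],[x,-.21,a],[x,-.24,a+.1]])) for x in(.56,.6) for a in(-.05,.1,-.2)),key=lambda r:r.fun)
b=best.x;print(b,best.fun)
np.save("b.npy",b)
for c,(u0,v0,u1,v1) in dict(scene=(180,150,480,350),top=(296,145,466,300)).items():
    f=4 if c=="top" else 2.6
    im=cv2.resize(np.ascontiguousarray(ims[c][v0:v1,u0:u1,::-1]),None,fx=f,fy=f,interpolation=cv2.INTER_CUBIC)
    E=[(i,(i+1)%5) for i in range(5)]+[(i+5,(i+1)%5+5) for i in range(5)]+[(i,i+5) for i in range(5)]
    p=((proj(c,box2w(b,V))-[u0,v0]+.5)*f).astype(int)
    for i,j in E: cv2.line(im,tuple(map(int,p[i])),tuple(map(int,p[j])),(0,0,255),1)
    kp=((proj(c,box2w(b,[(.0176,-.04,.2256),(-.0497,-.04,.137),(.0113,-.04,.2346)]))-[u0,v0]+.5)*f).astype(int)
    for q in kp: cv2.circle(im,tuple(map(int,q)),3,(255,0,0),-1)
    cv2.imwrite(f"pics/{c}1.png",im)
E
```

```text
scene 0.94 22339
top 0.69 17061
[ 0.58135081 -0.23371796 -0.05984098] 0.08224718698189246
```

View pics/top1.png

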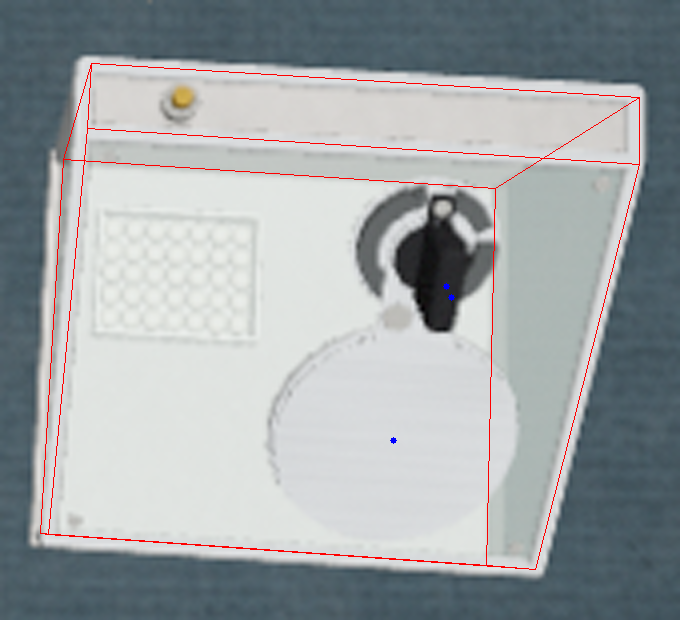

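View pics/scene1.png

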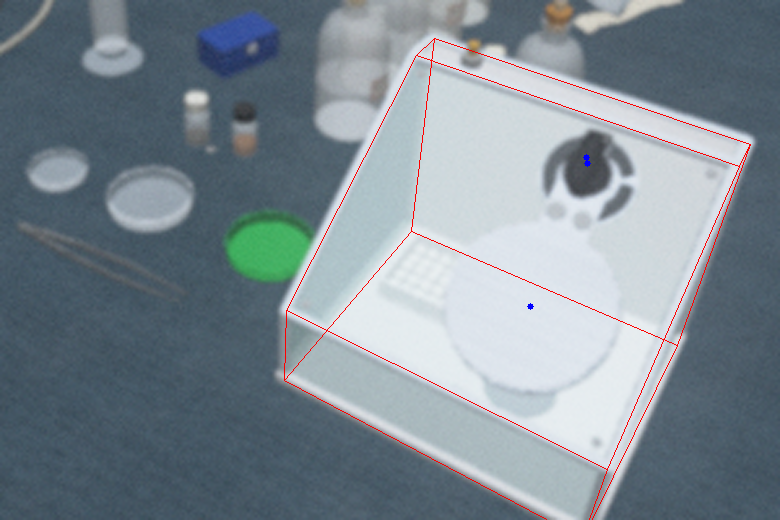

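The crop confirms the dish: the larger clear one is at (150,197) in the scene crop, the small clear one at (58,170), and the green one at (270,245). The box outline fits to about 2 mm. The knob axis is tilted 35°, so I'll move to open space and check how the tool behaves there.

Emit:
apply_moves:
  targets:
    - {"translation":[-0.3,-0.28,-0.25],"twist":-1,"hand":1}
    - {"translation":[-0.35,-0.31,-0.17],"twist":0,"hand":1}
    - {"translation":[-0.35,-0.31,-0.17],"twist":0,"hand":1}
    - {"translation":[-0.35,-0.31,-0.17],"twist":0,"hand":1}
    - {"translation":[-0.35,-0.31,-0.17],"twist":0,"hand":1}
    - {"translation":[-0.35,-0.31,-0.17],"twist":0,"hand":1}
    - {"translation":[-0.35,-0.31,-0.17],"twist":0,"hand":1}
    - {"translation":[-0.35,-0.31,-0.17],"twist":0,"hand":0.6}

```text
time: 1.9
tool_pos: [0.4063, 0.2936, 0.3983]
tool_rot: [0.0, 0.106, 0.994, 0.0]
contact_force: [0.7, 0.8, -0.7]
gripper_width: 0.862
grasp_force: 0.0
```

Emit:
apply_moves:
  targets:
    - {"translation":[-0.35,-0.31,-0.17],"twist":0,"hand":0.6}
    - {"translation":[-0.35,-0.31,-0.17],"twist":-1,"hand":0.6}
    - {"translation":[-0.35,-0.31,-0.17],"twist":0,"hand":0.6}
    - {"translation":[-0.35,-0.31,-0.17],"twist":0,"hand":0.6}
    - {"translation":[-0.35,-0.31,-0.17],"twist":-0.5,"hand":0.6}
    - {"translation":[-0.35,-0.31,-0.17],"twist":0,"hand":0.6}
    - {"translation":[-0.35,-0.2,0],"twist":0,"hand":0.6}
    - {"translation":[-0.35,0,0],"twist":0,"hand":0.6}

```text
time: 2.7
tool_pos: [0.658, 0.0554, 0.5006]
tool_rot: [0.001, 0.033, 0.999, -0.0]
contact_force: [0.4, 0.5, -0.7]
gripper_width: 0.601
grasp_force: 0.0
```

Emit:
apply_moves:
  targets:
    - {"translation":[-0.5,0,0],"twist":0,"hand":0.6}
    - {"translation":[-0.5,0,0],"twist":0,"hand":0.6}
    - {"translation":[-0.5,0,0],"twist":0,"hand":0.6}
    - {"translation":[-0.5,0,0],"twist":0,"hand":0.6}
    - {"translation":[-0.5,0,0],"twist":0,"hand":0.6}
    - {"translation":[-0.5,0,0],"twist":0,"hand":0.6}
    - {"translation":[-0.5,0,0],"twist":0,"hand":0.6}
    - {"translation":[-0.5,0,0],"twist":0,"hand":0.6}

```text
time: 3.5
tool_pos: [0.9442, 0.0314, 0.4458]
tool_rot: [0.027, 0.031, 0.999, 0.002]
contact_force: [0.6, -0.3, 1.0]
gripper_width: 0.598
grasp_force: 0.0
```

The tool tilts forward at the reach limit. I'll check whether the tilt builds up and stays.

Emit:
apply_moves:
  targets:
    - {"translation":[-0.5,0,0],"twist":0,"hand":0.6}
    - {"translation":[-0.5,0,0],"twist":0,"hand":0.6}
    - {"translation":[-0.5,0,0],"twist":0,"hand":0.6}
    - {"translation":[-0.5,0,0],"twist":0,"hand":0.6}

```text
time: 3.9
tool_pos: [0.9958, 0.016, 0.4087]
tool_rot: [0.089, 0.031, 0.996, 0.005]
contact_force: [0.2, -0.5, -0.6]
gripper_width: 0.602
grasp_force: 0.0
```

Emit:
apply_moves:
  targets:
    - {"translation":[0.5,0,0],"twist":0,"hand":0.6}
    - {"translation":[0.5,0,0],"twist":0,"hand":0.6}
    - {"translation":[0.5,0,0],"twist":0,"hand":0.6}
    - {"translation":[0.5,0,0],"twist":0,"hand":0.6}

```text
time: 4.3
tool_pos: [0.8531, 0.0251, 0.3881]
tool_rot: [0.089, 0.031, 0.996, 0.005]
contact_force: [1.5, 0.1, 1.3]
gripper_width: 0.6
grasp_force: 0.0
```

The tilt persists once it is reached, so I can tip the tool to the panel's 35° by pushing against the reach limit in free space. I'll continue until it gets there.

Emit:
apply_moves:
  targets:
    - {"translation":[-0.4,-0.3,-0.1],"twist":0,"hand":0.6}
    - {"translation":[-0.4,-0.3,-0.1],"twist":0,"hand":0.6}
    - {"translation":[-0.5,-0.2,0],"twist":0,"hand":0.6}
    - {"translation":[-0.5,0,0],"twist":0,"hand":0.6}
    - {"translation":[-0.5,0,0],"twist":0,"hand":0.6}
    - {"translation":[-0.5,0,0],"twist":0,"hand":0.6}
    - {"translation":[-0.5,0,0],"twist":0,"hand":0.6}
    - {"translation":[-0.5,0,0],"twist":0,"hand":0.6}

```text
time: 5.1
tool_pos: [1.0299, -0.0587, 0.4062]
tool_rot: [0.151, 0.031, 0.988, 0.004]
contact_force: [-0.8, -0.4, 0.3]
gripper_width: 0.599
grasp_force: 0.0
```

Emit:
apply_moves:
  targets:
    - {"translation":[-0.5,0,0],"twist":0,"hand":0.6}
    - {"translation":[-0.5,0,0],"twist":0,"hand":0.6}
    - {"translation":[-0.5,0,0],"twist":0,"hand":0.6}
    - {"translation":[-0.5,0,0],"twist":0,"hand":0.6}

```text
time: 5.5
tool_pos: [1.0626, -0.0616, 0.4096]
tool_rot: [0.211, 0.031, 0.977, 0.002]
contact_force: [-0.6, 0.1, 0.2]
gripper_width: 0.602
grasp_force: 0.0
```

Emit:
apply_moves:
  targets:
    - {"translation":[-0.5,0,0],"twist":0,"hand":0.6}
    - {"translation":[-0.5,0,0],"twist":0,"hand":0.6}
    - {"translation":[-0.5,0,0],"twist":0,"hand":0.6}
    - {"translation":[-0.5,0,0],"twist":0,"hand":0.6}
    - {"translation":[-0.5,0,0],"twist":0,"hand":0.6}

```text
time: 6.0
tool_pos: [1.0902, -0.0648, 0.4447]
tool_rot: [0.285, 0.031, 0.958, 0.0]
contact_force: [-0.4, -0.5, -0.1]
gripper_width: 0.603
grasp_force: 0.0
```

Emit:
apply_moves:
  targets:
    - {"translation":[-0.5,0,0],"twist":0,"hand":0.6}

```text
time: 6.1
tool_pos: [1.0939, -0.0654, 0.4549]
tool_rot: [0.3, 0.031, 0.954, -0.0]
contact_force: [0.4, 0.4, -0.3]
gripper_width: 0.599
grasp_force: 0.0
```

```bash
cat >> h.py <<'E'
U=np.array([np.cos(.61087),0,np.sin(.61087)]);A=np.array([-np.sin(.61087),0,np.cos(.61087)])
def toolR(s): w,x,y,z=s["tool_rot"];return Rn.from_quat([x,y,z,w]).as_matrix()
def need(p,off=.003):   # tool-axes shift (in 0.1 m units) to bring point `off` ahead of TCP to world p
    s=state();R=toolR(s);return np.round(R.T@(np.asarray(p)-s["tool_pos"]-R[:,2]*off)/.1,3)
E
python3 - <<'E'
from h import *
s=state();R=toolR(s);b=np.load("b.npy");B=Rn.from_euler("z",b[2]).as_matrix()
print(s["tool_pos"],s["tool_rot"]);print("tool axes in box frame\n",np.round(B.T@R,4)); 
print("ideal z",-A)
k=get_calibration("wrist");print(np.round(R.T@k["pose"][:3,:3],3),R.T@(k["pose"][:3,3]-s["tool_pos"]),k["camera_matrix"])
kn=box2w(b,[.0176,-.04,.2256])[0];print("knob",kn,"need",need(kn+B@A*.15))
E
```

```text
[ 1.09389197 -0.06539526  0.45486728] [ 2.99711739e-01  3.12155890e-02  9.53518966e-01 -2.06120762e-04]
tool axes in box frame
 [[-8.205e-01 -1.000e-04  5.717e-01]
 [ 1.040e-02  9.998e-01  1.510e-02]
 [-5.716e-01  1.830e-02 -8.203e-01]]
ideal z [ 0.57358034 -0.         -0.81914931]
[[ 0.     0.963  0.27 ]
 [ 1.    -0.     0.   ]
 [ 0.     0.27  -0.963]] [ 0.06740892  0.00165309 -0.11944522] [[325.1922621    0.         280.54373167]
 [  0.         325.1922621  206.76237739]
 [  0.           0.           1.        ]]
knob [ 0.5965271  -0.27469894  0.2256    ] need [ 5.26  -2.405 -2.452]
```

Emit:
apply_moves:
  targets:
    - {"translation":[0.4,-0.1,-0.2],"twist":0,"hand":0.6}
    - {"translation":[0.4,-0.1,-0.2],"twist":0,"hand":0.6}
    - {"translation":[0.4,-0.2,-0.2],"twist":0,"hand":0.6}
    - {"translation":[0.4,-0.2,-0.2],"twist":0,"hand":0.6}
    - {"translation":[0.4,-0.2,-0.2],"twist":0,"hand":0.6}
    - {"translation":[0.4,-0.2,-0.2],"twist":0,"hand":0.6}
    - {"translation":[0.4,-0.2,-0.2],"twist":0,"hand":0.6}
    - {"translation":[0.4,-0.2,-0.2],"twist":0,"hand":0.6}

```text
time: 6.9
tool_pos: [0.7699, -0.1792, 0.4106]
tool_rot: [0.3, 0.031, 0.954, -0.001]
contact_force: [-0.1, -1.6, 1.1]
gripper_width: 0.599
grasp_force: 0.0
```

Emit:
apply_moves:
  targets:
    - {"translation":[0.4,-0.2,-0.2],"twist":0,"hand":0.6}
    - {"translation":[0.4,-0.2,-0.2],"twist":0,"hand":0.6}
    - {"translation":[0.4,-0.2,-0.2],"twist":0,"hand":0.6}
    - {"translation":[0.4,-0.2,-0.1],"twist":0,"hand":0.6}
    - {"translation":[0.4,-0.2,-0.1],"twist":0,"hand":0.6}
    - {"translation":[0.06,0,0],"twist":0,"hand":0.6}
    - {"translation":[0,0,0],"twist":0,"hand":0.6}

```text
time: 7.6
tool_pos: [0.5507, -0.2654, 0.3564]
tool_rot: [0.299, 0.032, 0.954, -0.001]
contact_force: [0.3, 0.7, 0.2]
gripper_width: 0.601
grasp_force: 0.0
```

```bash
python3 - <<'E'
from h import *
b=np.load("b.npy");B=Rn.from_euler("z",b[2]).as_matrix()
s=state();print(s["tool_pos"],s["tool_rot"])
im=grab_frame("wrist")
for q in ["knob_grip","sample_jar","shutter","dry_box"]:
    for r in recognise("wrist",q)[:2]: print(q,round(r["score"],2),np.round(r["point"],4),"box:",np.round(B.T@(r["point"]-[b[0],b[1],0]),4))
o=np.ascontiguousarray(im[:,:,::-1])
o=cv2.resize(o,None,fx=1.4,fy=1.4)
F=lambda u,v,h:np.array([-.0451,-.04,.1304])+u*U+np.array([0,v,0])+h*A
P=[F(.106+.022,0,.053),F(.106-.022,0,.053),F(.106,0,.053),F(0,0,.013)]+[F(.061*np.cos(t),.061*np.sin(t),.013) for t in np.linspace(0,6.28,24)]
for p in proj("wrist",box2w(b,P)): cv2.circle(o,tuple(int(x*1.4) for x in p),2,(0,0,255),-1)
for p in proj("wrist",box2w(b,V)): 
    if abs(p).max()<2000: cv2.circle(o,tuple(int(x*1.4) for x in p),3,(255,0,255),-1)
cv2.imwrite("pics/w1.png",o)
E
```

```text
[ 0.55073409 -0.26540182  0.35637093] [ 2.99077365e-01  3.18937518e-02  9.53695491e-01 -6.55495046e-04]Traceback (most recent call last):
  File "<stdin>", line 6, in <module>
TypeError: unsupported operand type(s) for -: 'list' and 'list'
```

```bash
cat > wr.py <<'E'
from h import *
import sys
b=np.load("b.npy");B=Rn.from_euler("z",b[2]).as_matrix()
im=grab_frame("wrist")
for q in ["knob_grip","sample_jar","shutter","dry_box"]:
    for r in recognise("wrist",q)[:2]: p=np.array(r["point"]);print(q,round(r["score"],2),np.round(p,4),"box:",np.round(B.T@(p-[b[0],b[1],0]),4))
o=cv2.resize(np.ascontiguousarray(im[:,:,::-1]),None,fx=1.4,fy=1.4)
F=lambda u,v,h:np.array([-.0451,-.04,.1304])+u*U+np.array([0,v,0])+h*A
P=[F(.106+.022,0,.053),F(.106-.022,0,.053),F(.106,0,.053),F(0,0,.013)]+[F(.061*np.cos(t),.061*np.sin(t),.013) for t in np.linspace(0,6.28,24)]
for p in proj("wrist",box2w(b,P)): cv2.circle(o,tuple(int(x*1.4) for x in p),2,(0,0,255),-1)
for p in proj("wrist",box2w(b,V)): 
    if abs(p).max()<2000: cv2.circle(o,tuple(int(x*1.4) for x in p),3,(255,0,255),-1)
cv2.imwrite(sys.argv[1],o)
E
python3 wr.py pics/w1.png
```

```text
knob_grip 0.63 [ 0.6059 -0.2707  0.2251] box: [ 0.0267 -0.0354  0.2251]
shutter 0.81 [ 0.5467 -0.2743  0.1516] box: [-0.0322 -0.0426  0.1516]
shutter 0.31 [ 0.5786 -0.2392  0.1665] box: [-0.0024 -0.0056  0.1665]
dry_box 0.84 [ 0.5931 -0.2358  0.1697] box: [ 0.0119 -0.0014  0.1697]
```

View pics/w1.png

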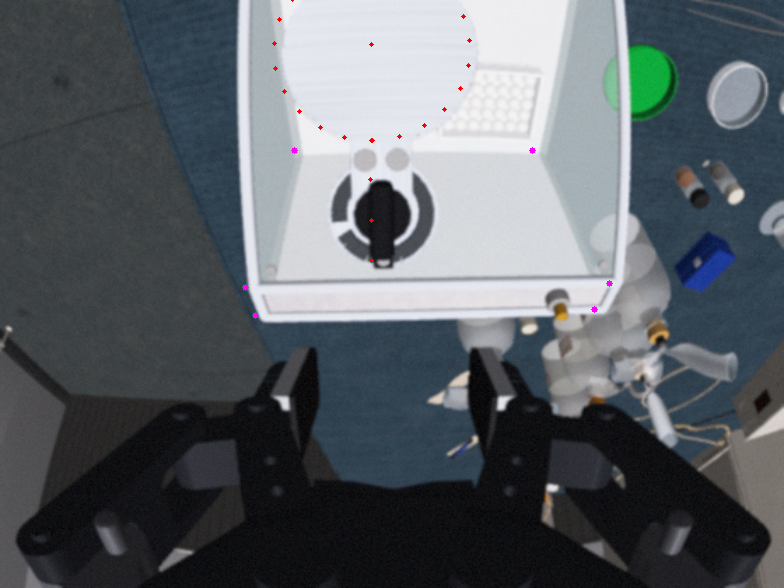

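The wrist view shows the bar knob centred at about (382,222), the toothed ring at about (383,214), and the disc from 281 to 477. The model dots sit about 8–11 px left of these, so the box is about 6 mm further towards +y. I'll quantify that now.

```bash
python3 - <<'E'
from h import *
b=np.load("b.npy")
im=grab_frame("wrist");g=cv2.cvtColor(im,cv2.COLOR_RGB2GRAY)
m=regions_of("wrist","knob_grip")
w=g[110:200,225:325]; d=(w<70).astype(np.uint8)
n,l,st,ce=cv2.connectedComponentsWithStats(d);i=1+st[1:,4].argmax();print("dark comp",st[i]+[225,110,0,0,0],ce[i]+[225,110])
ys,xs=np.nonzero(l==i)
ys+=110;xs+=225
for y in range(ys.min(),ys.max()+1,4): print(y,xs[ys==y].min(),xs[ys==y].max(),end=" | ")
F=lambda u,v,h:np.array([-.0451,-.04,.1304])+u*U+np.array([0,v,0])+h*A
print()
for h in(.005,.0185,.017,.053):
    print(h,np.round(proj("wrist",box2w(b,[F(.106+du,dv,h) for du,dv in((0,0),(.022,0),(-.022,0),(.018,0),(-.018,0),(0,.018),(0,-.018),(0,.007),(0,-.007))])),1).tolist())
E
```

```text
dark comp [ 253  130   39   62 1515] [271.92409241 157.32607261]
130 269 273 | 134 264 278 | 138 261 283 | 142 257 287 | 146 255 289 | 150 254 290 | 154 253 291 | 158 253 291 | 162 255 289 | 166 257 287 | 170 262 282 | 174 264 279 | 178 262 282 | 182 263 281 | 186 265 279 | 190 277 278 | 
0.005 [[266.9, 151.8], [267.3, 176.0], [266.6, 127.2], [267.3, 171.7], [266.6, 131.7], [287.1, 151.6], [246.8, 152.2], [274.8, 151.7], [259.1, 151.9]]
0.0185 [[266.5, 153.4], [267.0, 178.7], [266.1, 127.6], [266.9, 174.2], [266.2, 132.3], [287.7, 153.1], [245.4, 153.8], [274.8, 153.2], [258.3, 153.5]]
0.017 [[266.6, 153.2], [267.0, 178.4], [266.2, 127.5], [266.9, 173.9], [266.3, 132.2], [287.6, 152.9], [245.6, 153.6], [274.8, 153.1], [258.4, 153.3]]
0.053 [[265.3, 158.1], [265.8, 186.9], [264.8, 128.7], [265.7, 181.8], [264.9, 134.1], [289.4, 157.9], [241.3, 158.6], [274.7, 158.0], [255.9, 158.3]]
```

```bash
python3 - <<'E'
from h import *
b=np.load("b.npy");B=Rn.from_euler("z",b[2]).as_matrix()
b[:2]+=(B@[.0015,.0047,0])[:2];np.save("b.npy",b);print(b)
R=toolR(state());print(np.round(B.T@R,4))
G=np.array([-.0451,-.04,.1304])+.106*U
for h in(.110,.042):print(h,need(box2w(b,G+h*A)[0]))
E
```

```text
[ 0.58312921 -0.22911608 -0.05984098]
[[-0.8219 -0.0019  0.5696]
 [ 0.0088  0.9998  0.0161]
 [-0.5695  0.0183 -0.8218]]
0.11 [ 0.366 -0.042  0.628]
0.042 [ 0.363 -0.053  1.308]
```

Emit:
apply_moves:
  targets:
    - {"translation":[0.36,-0.05,0.1],"twist":0,"hand":0.45}
    - {"translation":[0,0,0.3],"twist":0,"hand":0.45}
    - {"translation":[0,0,0.3],"twist":0,"hand":0.45}
    - {"translation":[0,0,0.3],"twist":0,"hand":0.45}
    - {"translation":[0,0,0.2],"twist":0,"hand":0.45}
    - {"translation":[0,0,0.08],"twist":0,"hand":0.45}
    - {"translation":[0,0,0],"twist":0,"hand":0.45}

```text
time: 8.75
tool_pos: [0.5947, -0.2696, 0.2288]
tool_rot: [0.297, 0.031, 0.954, 0.001]
contact_force: [-0.5, -0.1, 0.4]
gripper_width: 0.451
grasp_force: 0.0
```

```bash
python3 - <<'E'
from h import *
b=np.load("b.npy")
G=np.array([-.0451,-.04,.1304])+.106*U
print(need(box2w(b,G+.042*A)[0]),state()["contact_force"])
im=grab_frame("wrist");cv2.imwrite("pics/w2.png",im[:,:,::-1])
E
```

```text
[-0.012 -0.004  0.018] [-0.47460038 -0.07158287  0.43654556]
```

View pics/w2.png

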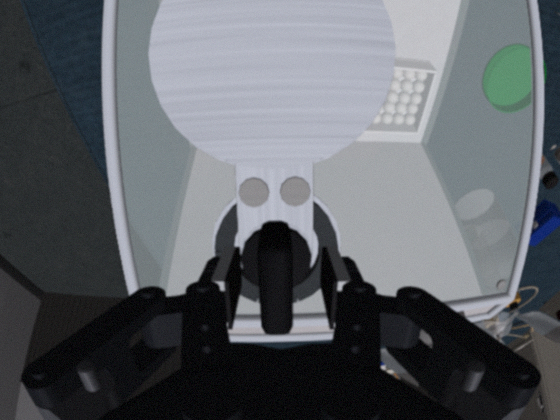

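The bar lies between the open fingers: bar centre at about x = 275, finger centre at about 281. I'll shift slightly and close.

Emit:
apply_moves:
  targets:
    - {"translation":[0,-0.02,0],"twist":0,"hand":0.3}
    - {"translation":[0,0,0],"twist":0,"hand":0.05}
    - {"translation":[0,0,0],"twist":0,"hand":0}
    - {"translation":[0,0,0],"twist":0,"hand":0}
    - {"translation":[0,0,0],"twist":0,"hand":0}
    - {"translation":[0,0,0],"twist":0,"hand":0}

```text
time: 9.4
tool_pos: [0.5947, -0.2721, 0.2324]
tool_rot: [0.299, 0.031, 0.954, -0.0]
contact_force: [-4.6, 3.9, 4.6]
gripper_width: 0.149
grasp_force: 59.0
```

Emit:
apply_moves:
  targets:
    - {"translation":[0,0,-0.04],"twist":0,"hand":0}
    - {"translation":[0,0,-0.04],"twist":0,"hand":0}
    - {"translation":[0,0,-0.04],"twist":0,"hand":0}
    - {"translation":[0,0,0],"twist":0,"hand":0}

```text
time: 9.8
tool_pos: [0.5884, -0.2718, 0.2411]
tool_rot: [0.3, 0.031, 0.953, -0.0]
contact_force: [9.1, 1.4, -4.2]
gripper_width: 0.153
grasp_force: 58.4
```

Emit:
apply_moves:
  targets:
    - {"translation":[0,0,0],"twist":1,"hand":0}
    - {"translation":[0,0,0],"twist":1,"hand":0}
    - {"translation":[0,0,0],"twist":1,"hand":0}
    - {"translation":[0,0,0],"twist":1,"hand":0}

```text
time: 10.2
tool_pos: [0.5885, -0.2722, 0.2408]
tool_rot: [0.294, 0.222, 0.928, 0.059]
contact_force: [7.8, -1.0, -3.9]
gripper_width: 0.15
grasp_force: 58.4
```

Forces are low, so I'll continue.

Emit:
apply_moves:
  targets:
    - {"translation":[0,0,0],"twist":1,"hand":0}
    - {"translation":[0,0,0],"twist":1,"hand":0}
    - {"translation":[0,0,0],"twist":1,"hand":0}
    - {"translation":[0,0,0],"twist":1,"hand":0}
    - {"translation":[0,0,0],"twist":1,"hand":0}
    - {"translation":[0,0,0],"twist":1,"hand":0}
    - {"translation":[0,0,0],"twist":1,"hand":0}
    - {"translation":[0,0,0],"twist":1,"hand":0}

```text
time: 11.0
tool_pos: [0.588, -0.2728, 0.2403]
tool_rot: [0.247, 0.566, 0.768, 0.168]
contact_force: [6.9, -2.6, -4.8]
gripper_width: 0.15
grasp_force: 58.4
```

```bash
python3 - <<'E'
from h import *
s=state();R=toolR(s);b=np.load("b.npy");B=Rn.from_euler("z",b[2]).as_matrix()
v=B.T@(-R[:,0]);print("bar angle",np.arctan2(-v[1],v@U),s["contact_force"],s["ft_torque"], R.T@s["ft_torque"],B.T@R[:,2])
E
```

```text
bar angle 1.2138644569742425 [ 6.94130905 -2.58379346 -4.76987906] [-0.5298421  -0.32028383 -0.19252709] [-0.14299007 -0.61723882 -0.13766314] [ 0.57113969  0.01294176 -0.82075085]
```

Emit:
apply_moves:
  targets:
    - {"translation":[0,0,0],"twist":0.5,"hand":0}
    - {"translation":[0,0,0],"twist":0,"hand":0}

```text
time: 11.2
tool_pos: [0.588, -0.2728, 0.2402]
tool_rot: [0.244, 0.583, 0.755, 0.174]
contact_force: [7.1, -3.0, -5.0]
gripper_width: 0.154
grasp_force: 58.5
```

```bash
cat > ang.py <<'E'
from h import *
s=state();R=toolR(s);b=np.load("b.npy");B=Rn.from_euler("z",b[2]).as_matrix()
v=B.T@(-R[:,0]);print("bar angle",np.arctan2(-v[1],v@U),"F tool",np.round(R.T@s["contact_force"],1),"T tool",np.round(R.T@s["ft_torque"],2))
G=np.array([-.0451,-.04,.1304])+.106*U
print("tcp-knob box uvh",[round(float((B.T@(s["tool_pos"]-[b[0],b[1],0])-G)@e),4) for e in (U,[0,1,0],A)])
E
python3 ang.py
```

```text
bar angle 1.2601091047969806 F tool [-3.5  2.1  8.2] T tool [-0.22 -0.6  -0.21]
tcp-knob box uvh [0.0, -0.0033, 0.0598]
```

Emit:
apply_moves:
  targets:
    - {"translation":[0,0,0.05],"twist":0,"hand":0}
    - {"translation":[0,0,0.05],"twist":0,"hand":0}
    - {"translation":[0,0,0],"twist":0,"hand":0}

```text
time: 11.5
tool_pos: [0.5937, -0.2731, 0.2321]
tool_rot: [0.243, 0.583, 0.755, 0.174]
contact_force: [5.0, -2.7, -3.6]
gripper_width: 0.152
grasp_force: 58.8
```

```bash
python3 ang.py
```

```text
bar angle 1.2592861247643 F tool [-3.   1.3  5.9] T tool [-0.05 -0.61 -0.17]
tcp-knob box uvh [0.0, -0.0032, 0.0499]
```

Emit:
apply_moves:
  targets:
    - {"translation":[0,0,0.02],"twist":0,"hand":0}
    - {"translation":[0,0,0],"twist":0,"hand":0}

```text
time: 11.7
tool_pos: [0.5941, -0.2731, 0.2319]
tool_rot: [0.243, 0.583, 0.756, 0.174]
contact_force: [-6.6, -0.6, 4.4]
gripper_width: 0.154
grasp_force: 60.9
```

Emit:
apply_moves:
  targets:
    - {"translation":[0,0,0],"twist":0,"hand":0.2}
    - {"translation":[0,0,0],"twist":0,"hand":0.4}
    - {"translation":[0,0,-0.1],"twist":0,"hand":0.45}
    - {"translation":[0,0,-0.4],"twist":0,"hand":0.5}
    - {"translation":[0,0,-0.4],"twist":0,"hand":0.6}
    - {"translation":[0,0,-0.4],"twist":-1,"hand":0.6}

```text
time: 12.3
tool_pos: [0.5194, -0.2693, 0.3385]
tool_rot: [0.251, 0.544, 0.785, 0.162]
contact_force: [0.7, -1.6, 0.8]
gripper_width: 0.599
grasp_force: 0.0
```

Emit:
apply_moves:
  targets:
    - {"translation":[0.2,0,0],"twist":-1,"hand":0.6}
    - {"translation":[0.2,0,0],"twist":-1,"hand":0.6}
    - {"translation":[0.2,0,0],"twist":-1,"hand":0.6}
    - {"translation":[0,0,0],"twist":-1,"hand":0.6}
    - {"translation":[0,0,0],"twist":-1,"hand":0.6}
    - {"translation":[0,0,0],"twist":-1,"hand":0.6}
    - {"translation":[0,0,0],"twist":-1,"hand":0.6}
    - {"translation":[0,0,0],"twist":-1,"hand":0.6}

```text
time: 13.1
tool_pos: [0.4989, -0.216, 0.3217]
tool_rot: [0.294, 0.194, 0.934, 0.051]
contact_force: [0.4, -0.9, 0.3]
gripper_width: 0.6
grasp_force: 0.0
```

Emit:
apply_moves:
  targets:
    - {"translation":[0,0,0],"twist":-1,"hand":0.6}
    - {"translation":[0,0,0],"twist":-1,"hand":0.6}
    - {"translation":[0,0,0],"twist":-1,"hand":0.6}
    - {"translation":[0,0,0],"twist":-0.5,"hand":0.6}
    - {"translation":[0,0,0],"twist":0,"hand":0.6}

```text
time: 13.6
tool_pos: [0.4989, -0.2161, 0.3216]
tool_rot: [0.299, 0.031, 0.954, -0.0]
contact_force: [0.6, 0.1, 0.7]
gripper_width: 0.603
grasp_force: 0.0
```

```bash
python3 ang.py; sed -i 's/U+np.array(\[0,v,0\])+h\*A/U+np.array([0,v,0])+h*A/; s/\.061\*np/.055*np/g; s/,\.013) for t/,.008) for t/' wr.py; python3 wr.py pics/w3.png
```

```text
bar angle 0.009679974873019923 F tool [-0.9  0.2 -0.3] T tool [-0.01  0.28 -0.  ]
tcp-knob box uvh [-0.0289, 0.048, 0.1794]
knob_grip 0.86 [ 0.5948 -0.2728  0.228 ] box: [ 0.0143 -0.0429  0.228 ]
sample_jar 0.85 [ 0.547  -0.2673  0.1067] box: [-0.0338 -0.0403  0.1067]
shutter 0.81 [ 0.5968 -0.1867  0.1861] box: [0.0111 0.0432 0.1861]
dry_box 0.91 [ 0.5705 -0.2232  0.1405] box: [-0.013   0.0052  0.1405]
```

View pics/w3.png

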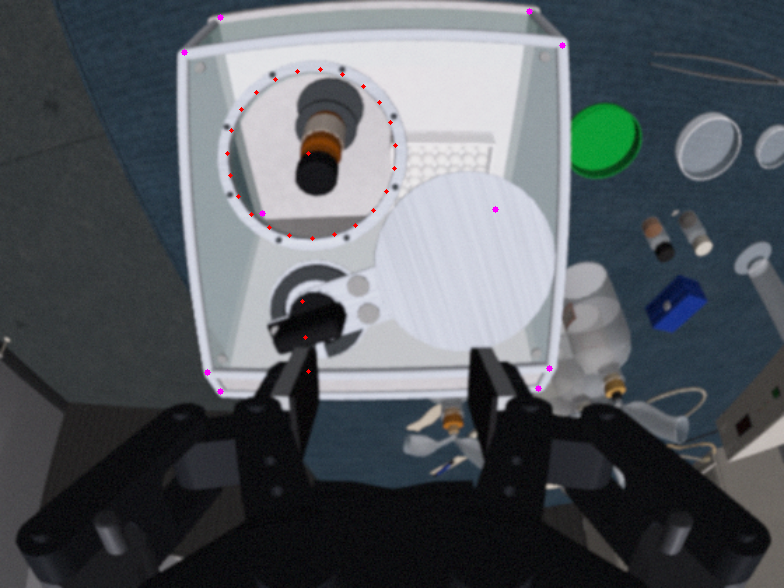

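The shutter is open and the collar matches the model to about 1 mm. The bore centre is at (312,155) and the jar cap is at about (317,172). Next I'll locate the cap precisely.

```bash
python3 - <<'E'
from h import *
b=np.load("b.npy");B=Rn.from_euler("z",b[2]).as_matrix()
im=grab_frame("wrist");g=cv2.cvtColor(im,cv2.COLOR_RGB2GRAY)
d=(g[95:150,195:260]<62).astype(np.uint8)
n,l,st,ce=cv2.connectedComponentsWithStats(d);
for i in range(1,n):
    if st[i,4]>100: print("dark",st[i],ce[i]+[195,95])
J=np.array([-.02,-.04,0]);t=np.linspace(0,2*np.pi,40)
def hull(dx,dy):
    P=[J+[dx+.015*np.cos(a),dy+.015*np.sin(a),z] for a in t for z in(.115,.131)]
    m=np.zeros(g.shape,np.uint8);cv2.fillConvexPoly(m,cv2.convexHull((proj("wrist",box2w(b,P))*16).astype(np.int32)),255,cv2.LINE_AA,4);return m
m=hull(0,0)>127;ys,xs=np.nonzero(m);print("model",xs.min(),ys.min(),xs.max(),ys.max(),m.sum(),xs.mean(),ys.mean())
r=regions_of("wrist","sample_jar")[0]["pixels"];
dk=cv2.morphologyEx(((g<62)&r).astype(np.uint8),cv2.MORPH_OPEN,np.ones((3,3)));ys,xs=np.nonzero(dk);print("seen",xs.min(),ys.min(),xs.max(),ys.max(),dk.sum(),xs.mean(),ys.mean())
f=lambda p:np.abs(hull(*p)/255.-dk).sum()
q=minimize(f,[0,0],method="Nelder-Mead",options=dict(initial_simplex=[[0,0],[.004,0],[0,.004]]));print(q.x,q.fun)
cap=box2w(b,J+[q.x[0],q.x[1],.123])[0];print(cap)
np.save("cap.npy",cap)
for h in(.06,.008):print(h,need(cap+B@A*h))
for qn in["glass_dish","white_vial","black_vial","tweezers"]:
    for r in recognise("wrist",qn)[:3]:print(qn,r["score"],np.round(r["point"],4))
E
```

```text
dark [ 17   9  30  35 856] [226.5338785  121.07943925]
model 210 110 242 144 944 226.19385593220338 127.04131355932203Traceback (most recent call last):
  File "<stdin>", line 13, in <module>
IndexError: list index out of range
```

```bash
python3 - <<'E'
from h import *
b=np.load("b.npy");B=Rn.from_euler("z",b[2]).as_matrix()
im=grab_frame("wrist");g=cv2.cvtColor(im,cv2.COLOR_RGB2GRAY)
d=np.zeros(g.shape,np.uint8);d[95:150,195:260]=g[95:150,195:260]<62
n,l,st,ce=cv2.connectedComponentsWithStats(d);dk=(l==1+st[1:,4].argmax())
J=np.array([-.02,-.04,0]);t=np.linspace(0,2*np.pi,40)
def hull(dx,dy):
    P=[J+[dx+.015*np.cos(a),dy+.015*np.sin(a),z] for a in t for z in(.115,.131)]
    m=np.zeros(g.shape,np.uint8);cv2.fillConvexPoly(m,cv2.convexHull((proj("wrist",box2w(b,P))*16).astype(np.int32)),255,cv2.LINE_AA,4);return m
q=minimize(lambda p:np.abs(hull(*p)/255.-dk).sum(),[0,0],method="Nelder-Mead",options=dict(initial_simplex=[[0,0],[.004,0],[0,.004]]));print(q.x,q.fun)
J2=J+[*q.x,.123];cap=box2w(b,J2)[0];print(cap);np.save("cap.npy",cap)
for h in(.08,.008):print(h,need(cap+B@A*h))
print(regions_of("wrist","sample_jar")[:1] and "jar seen")
for qn in["glass_dish","white_vial","black_vial"]:
    for r in recognise("wrist",qn)[:3]:print(qn,r["score"],np.round(r["point"],4))
crop=cv2.resize(np.ascontiguousarray(im[40:190,140:310,::-1]),None,fx=4,fy=4,interpolation=cv2.INTER_CUBIC)
cs,_=cv2.findContours((hull(*q.x)>127).astype(np.uint8),0,1);cv2.drawContours(crop,[(c-[140,40])*4+2 for c in cs],-1,(0,0,255),1)
cs,_=cv2.findContours((hull(0,0)>127).astype(np.uint8),0,1);cv2.drawContours(crop,[(c-[140,40])*4+2 for c in cs],-1,(0,255,0),1)
cv2.imwrite("pics/w4.png",crop)
E
```

```text
[-0.00724948  0.00139098] 215.71372549019608
[ 0.55361948 -0.26602633  0.123     ]
0.08 [ 0.656 -0.489  1.118]
0.008 [ 0.652 -0.5    1.838]
jar seen
glass_dish 0.95 [ 6.134e-01 -4.200e-03  6.000e-04]
glass_dish 0.88 [0.6023 0.1385 0.0048]
glass_dish 0.72 [0.598  0.2401 0.0036]
white_vial 0.58 [0.7097 0.1461 0.0348]
black_vial 0.95 [0.7192 0.0918 0.0351]
```

View pics/w4.png

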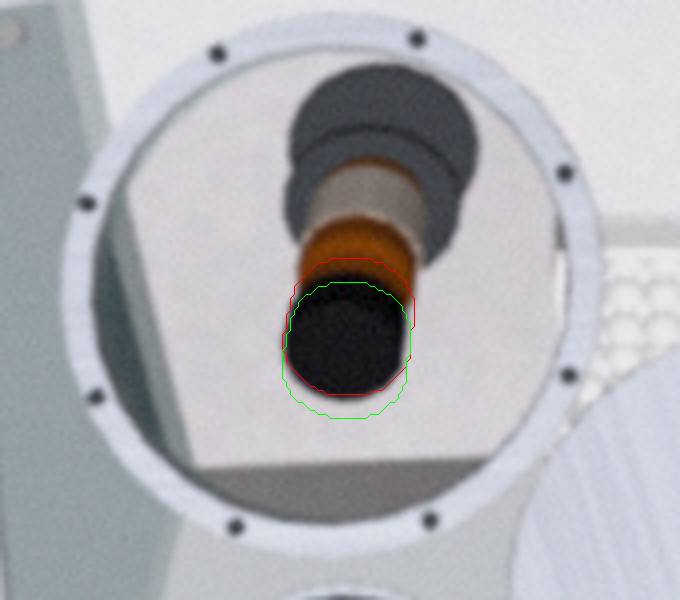

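The crop shows the cap at x 283–406, y 278–398, about 2–3 mm in front of nominal and centred sideways. I'll go in along the port axis with the fingers partly open.

Emit:
apply_moves:
  targets:
    - {"translation":[0.3,-0.25,0],"twist":0,"hand":0.55}
    - {"translation":[0.31,-0.26,0.1],"twist":0,"hand":0.55}
    - {"translation":[0,0,0.4],"twist":0,"hand":0.55}
    - {"translation":[0,0,0.4],"twist":0,"hand":0.55}
    - {"translation":[0,0,0.2],"twist":0,"hand":0.55}
    - {"translation":[0,0,0],"twist":0,"hand":0.55}

```text
time: 14.8
tool_pos: [0.5081, -0.2641, 0.1909]
tool_rot: [0.296, 0.031, 0.955, 0.002]
contact_force: [0.0, -0.8, 0.1]
gripper_width: 0.55
grasp_force: 0.0
```

```bash
python3 - <<'E'
from h import *
b=np.load("b.npy");B=Rn.from_euler("z",b[2]).as_matrix()
cap=box2w(b,[-.0225,-.0397,.123])[0];np.save("cap.npy",cap)
print(need(cap+B@A*.006),state()["contact_force"])
im=grab_frame("wrist");g=cv2.cvtColor(im,cv2.COLOR_RGB2GRAY)
o=cv2.resize(np.ascontiguousarray(im[:,:,::-1]),None,fx=1.4,fy=1.4)
t=np.linspace(0,2*np.pi,40)
for z in(.115,.131):
    for p in proj("wrist",box2w(b,[[-.0225+.015*np.cos(a),-.0397+.015*np.sin(a),z] for a in t])):cv2.circle(o,tuple(int(x*1.4) for x in p),1,(0,0,255),-1)
cv2.imwrite("pics/w5.png",o)
E
```

```text
[-0.031 -0.018  0.754] [ 0.04884929 -0.83528663  0.08485062]
```

View pics/w5.png

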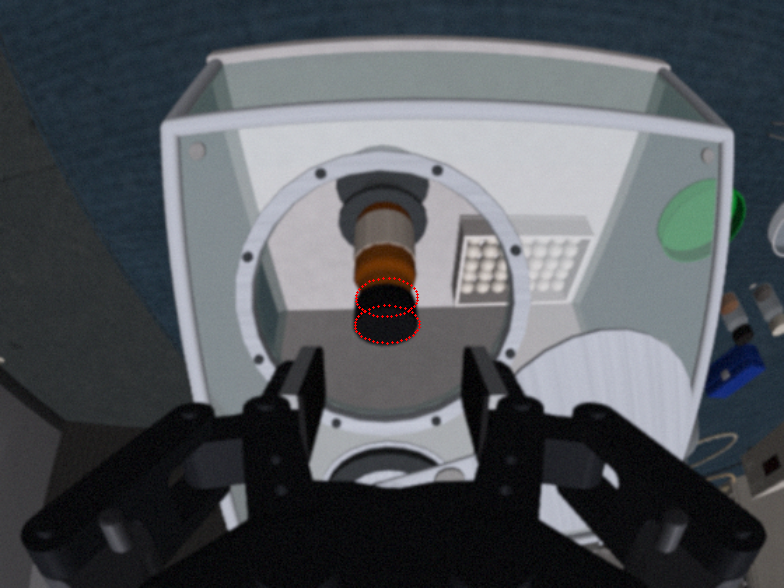

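The cap outline matches at (357–418, down to 343), and the fingers straddle it through the bore. Going in.

Emit:
apply_moves:
  targets:
    - {"translation":[-0.03,-0.02,0.1],"twist":0,"hand":0.55}
    - {"translation":[0,0,0.25],"twist":0,"hand":0.55}
    - {"translation":[0,0,0.25],"twist":0,"hand":0.55}
    - {"translation":[0,0,0.15],"twist":0,"hand":0.55}
    - {"translation":[0,0,0],"twist":0,"hand":0.55}

```text
time: 15.35
tool_pos: [0.5539, -0.2689, 0.135]
tool_rot: [0.298, 0.031, 0.954, 0.0]
contact_force: [-0.1, -0.3, 0.1]
gripper_width: 0.548
grasp_force: 0.0
```

```bash
python3 - <<'E'
from h import *
b=np.load("b.npy");B=Rn.from_euler("z",b[2]).as_matrix()
print(need(np.load("cap.npy")+B@A*.006),state()["contact_force"],state()["tool_rot"])
E
```

```text
[0.033 0.017 0.033] [-0.05205211 -0.26283172  0.06827737] [2.98158182e-01 3.06801777e-02 9.54023217e-01 3.57451797e-04]
```

Emit:
apply_moves:
  targets:
    - {"translation":[0.02,0.01,0],"twist":0,"hand":0.5}
    - {"translation":[0,0,0],"twist":0,"hand":0.4}
    - {"translation":[0,0,0],"twist":0,"hand":0.25}
    - {"translation":[0,0,0],"twist":0,"hand":0.2}
    - {"translation":[0,0,0],"twist":0,"hand":0.2}
    - {"translation":[0,0,0],"twist":0,"hand":0.2}

```text
time: 15.95
tool_pos: [0.5532, -0.2689, 0.1361]
tool_rot: [0.3, 0.031, 0.953, -0.001]
contact_force: [-1.7, 0.4, 6.5]
gripper_width: 0.328
grasp_force: 59.4
```

Emit:
apply_moves:
  targets:
    - {"translation":[0,0,-0.05],"twist":0,"hand":0.2}
    - {"translation":[0,0,-0.1],"twist":0,"hand":0.2}
    - {"translation":[0,0,-0.15],"twist":0,"hand":0.2}
    - {"translation":[0,0,-0.2],"twist":0,"hand":0.2}
    - {"translation":[0,0,-0.2],"twist":0,"hand":0.2}
    - {"translation":[0,0,-0.2],"twist":0,"hand":0.2}
    - {"translation":[0,0,-0.2],"twist":0,"hand":0.2}
    - {"translation":[0,0,-0.2],"twist":0,"hand":0.2}

```text
time: 16.75
tool_pos: [0.477, -0.2651, 0.241]
tool_rot: [0.298, 0.031, 0.954, 0.0]
contact_force: [-0.5, -0.9, 0.1]
gripper_width: 0.329
grasp_force: 59.1
```

Emit:
apply_moves:
  targets:
    - {"translation":[0,0,-0.2],"twist":0,"hand":0.2}
    - {"translation":[0,0,-0.2],"twist":0,"hand":0.2}
    - {"translation":[0,0,-0.1],"twist":0,"hand":0.2}
    - {"translation":[0,0,0],"twist":0,"hand":0.2}

```text
time: 17.15
tool_pos: [0.4494, -0.2651, 0.2834]
tool_rot: [0.299, 0.031, 0.954, -0.001]
contact_force: [-0.7, 0.3, 0.2]
gripper_width: 0.329
grasp_force: 59.1
```

```bash
python3 - <<'E'
from h import *
s=state();R=toolR(s);print(s["tool_pos"],s["tool_rot"],s["contact_force"])
print("jar axis leans? tool",np.round(R,3).tolist())
P={}
for c in("scene","top"):
    grab_frame(c)
    for r in regions_of(c,"glass_dish")[:4]:
        m=r["pixels"].astype(np.uint8);ys,xs=np.nonzero(m);cs,_=cv2.findContours(m,0,1);e=cv2.fitEllipse(max(cs,key=len))
        print(c,round(r["score"],2),m.sum(),np.round(e[0],1),np.round(e[1],1),"at z8:",np.round(atz(c,e[0],.008),4))
    for q in("glass_dish","sample_jar","black_vial","white_vial"):
        for r in recognise(c,q)[:3]:print(c,q,round(r["score"],2),np.round(r["point"],4))
E
```

```text
[ 0.44944863 -0.26510633  0.28342831] [ 0.29927991  0.03096645  0.95366193 -0.0012419 ] [-0.69969451  0.2611809   0.16806877]
jar axis leans? tool [[-0.819, 0.06, 0.571], [0.058, 0.998, -0.021], [-0.571, 0.016, -0.821]]
scene 0.92 737 [283.  244.4] [27. 33.] at z8: [ 0.6059 -0.007   0.008 ]
scene glass_dish 0.57 [0.5851 0.1199 0.0035]
scene glass_dish 0.57 [ 6.086e-01 -6.000e-04  2.100e-03]
scene sample_jar 0.96 [ 0.4415 -0.269   0.2407]
top 0.63 484 [165.1 227.4] [23.2 24.7] at z8: [0.5946 0.2402 0.008 ]
top 0.61 1005 [268.6 222.5] [34.5 35.4] at z8: [ 0.6088 -0.0082  0.008 ]
top 0.6 1038 [210.4 223.5] [35.1 35.8] at z8: [0.6051 0.1313 0.008 ]
top glass_dish 0.97 [ 0.5978  0.2466 -0.0035]
top glass_dish 0.66 [0.6054 0.1352 0.0028]
top glass_dish 0.56 [ 0.6071 -0.0061 -0.0008]
top sample_jar 0.51 [ 0.4584 -0.2649  0.279 ]
top black_vial 0.66 [0.7237 0.0917 0.0557]
top white_vial 0.62 [0.7158 0.1521 0.0495]
```

Emit:
apply_moves:
  targets:
    - {"translation":[0,0.2,0],"twist":0,"hand":0.2}
    - {"translation":[-0.05,0.35,0],"twist":0,"hand":0.2}
    - {"translation":[-0.05,0.4,0],"twist":0,"hand":0.2}
    - {"translation":[-0.05,0.4,0],"twist":0,"hand":0.2}
    - {"translation":[-0.05,0.4,0.1],"twist":0,"hand":0.2}
    - {"translation":[-0.05,0.4,0.2],"twist":0,"hand":0.2}
    - {"translation":[-0.05,0.4,0.2],"twist":0,"hand":0.2}
    - {"translation":[-0.05,0.4,0.2],"twist":0,"hand":0.2}

```text
time: 18.55
tool_pos: [0.5362, 0.0285, 0.25]
tool_rot: [0.299, 0.031, 0.954, 0.0]
contact_force: [-1.0, -1.9, -0.3]
gripper_width: 0.328
grasp_force: 59.3
```

Emit:
apply_moves:
  targets:
    - {"translation":[-0.05,0.4,0.2],"twist":0,"hand":0.2}
    - {"translation":[-0.05,0.3,0.2],"twist":0,"hand":0.2}
    - {"translation":[-0.05,0.25,0.2],"twist":0,"hand":0.2}
    - {"translation":[-0.07,0.15,0.16],"twist":0,"hand":0.2}
    - {"translation":[0,0,0],"twist":0,"hand":0.2}
    - {"translation":[0,0,0],"twist":0,"hand":0.2}

```text
time: 19.15
tool_pos: [0.6033, 0.1337, 0.2012]
tool_rot: [0.298, 0.031, 0.954, -0.0]
contact_force: [-0.0, -1.5, -0.7]
gripper_width: 0.325
grasp_force: 59.4
```

```bash
python3 - <<'E'
from h import *
s=state();print(s["tool_pos"],s["tool_rot"])
im=grab_frame("wrist")
for r in recognise("wrist","glass_dish")[:3]:print(round(r["score"],2),np.round(r["point"],4))
o=np.ascontiguousarray(im[:,:,::-1]);t=np.linspace(0,2*np.pi,40)
for z,rad in((.016,.0425),(.002,.032)):
    for p in proj("wrist",[[.605+rad*np.cos(a),.134+rad*np.sin(a),z] for a in t]):cv2.circle(o,tuple(int(x) for x in p),1,(0,0,255),-1)
R=toolR(s);T=np.array([.600,.1325,.0831])
print("to place",np.round(R.T@(T-s["tool_pos"])/.1,3),"down axis in tool",np.round(R.T@[0,0,-1],3))
c=cv2.resize(o[20:320,80:480],None,fx=1.9,fy=1.9);cv2.imwrite("pics/w6.png",c)
E
```

```text
[0.60329254 0.13368309 0.20122279] [ 2.97781747e-01  3.05966445e-02  9.54143529e-01 -5.23815771e-05]
0.85 [0.5969 0.2478 0.0041]
0.75 [ 0.6106 -0.0064  0.    ]
0.64 [0.601  0.1323 0.0017]
to place [ 0.698 -0.035  0.953] down axis in tool [ 0.568 -0.018  0.823]
```

View pics/w6.png

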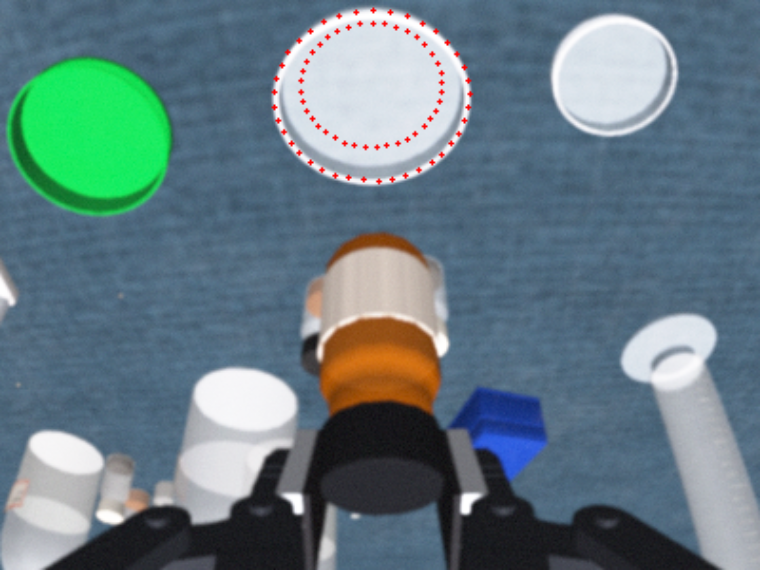

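The dish rim and floor coincide with the target circle at (372,96), and the jar hangs upright in the grip. Lowering now.

Emit:
apply_moves:
  targets:
    - {"translation":[0.14,-0.02,0.14],"twist":0,"hand":0.2}
    - {"translation":[0.114,-0.004,0.165],"twist":0,"hand":0.2}
    - {"translation":[0.114,-0.004,0.165],"twist":0,"hand":0.2}
    - {"translation":[0.114,-0.004,0.165],"twist":0,"hand":0.2}
    - {"translation":[0.114,-0.004,0.165],"twist":0,"hand":0.2}
    - {"translation":[0.04,0,0.06],"twist":0,"hand":0.2}
    - {"translation":[0,0,0],"twist":0,"hand":0.2}
    - {"translation":[0,0,0],"twist":0,"hand":0.2}

```text
time: 20.05
tool_pos: [0.6009, 0.1318, 0.0964]
tool_rot: [0.3, 0.031, 0.954, 0.0]
contact_force: [0.7, 0.5, -0.9]
gripper_width: 0.33
grasp_force: 59.4
```

```bash
python3 - <<'E'
from h import *
s=state();R=toolR(s);print(s["tool_pos"],s["contact_force"],np.round(R.T@(np.array([.600,.1325,.0831])-s["tool_pos"])/.1,3))
E
```

```text
[0.60086926 0.13180952 0.09640049] [ 0.6843788   0.48269105 -0.90585639] [0.084 0.004 0.104]
```

Emit:
apply_moves:
  targets:
    - {"translation":[0.023,0,0.033],"twist":0,"hand":0.2}
    - {"translation":[0.023,0,0.033],"twist":0,"hand":0.2}
    - {"translation":[0.011,0,0.016],"twist":0,"hand":0.2}
    - {"translation":[0,0,0],"twist":0,"hand":0.2}

```text
time: 20.45
tool_pos: [0.5998, 0.1323, 0.0844]
tool_rot: [0.298, 0.031, 0.954, -0.0]
contact_force: [-0.1, -0.1, -1.3]
gripper_width: 0.325
grasp_force: 59.4
```

Emit:
apply_moves:
  targets:
    - {"translation":[0.006,0,0.008],"twist":0,"hand":0.2}
    - {"translation":[0,0,0],"twist":0,"hand":0.2}

```text
time: 20.65
tool_pos: [0.6001, 0.1323, 0.0837]
tool_rot: [0.298, 0.031, 0.954, -0.0]
contact_force: [0.2, 0.0, -0.0]
gripper_width: 0.327
grasp_force: 59.4
```

Emit:
apply_moves:
  targets:
    - {"translation":[0.006,0,0.008],"twist":0,"hand":0.2}
    - {"translation":[0,0,0],"twist":0,"hand":0.2}

```text
time: 20.85
tool_pos: [0.6004, 0.1323, 0.0832]
tool_rot: [0.299, 0.031, 0.954, 0.0]
contact_force: [-0.0, -0.1, -0.2]
gripper_width: 0.33
grasp_force: 59.5
```

Not in contact yet, so I'll keep going in 1 mm steps.

Emit:
apply_moves:
  targets:
    - {"translation":[0.006,0,0.008],"twist":0,"hand":0.2}
    - {"translation":[0,0,0],"twist":0,"hand":0.2}

```text
time: 21.05
tool_pos: [0.6011, 0.1324, 0.0833]
tool_rot: [0.3, 0.031, 0.954, 0.0]
contact_force: [-1.9, -1.4, 4.9]
gripper_width: 0.327
grasp_force: 59.8
```

Emit:
apply_moves:
  targets:
    - {"translation":[0.006,0,0.008],"twist":0,"hand":0.2}
    - {"translation":[0,0,0],"twist":0,"hand":0.2}

```text
time: 21.25
tool_pos: [0.6017, 0.1324, 0.0832]
tool_rot: [0.301, 0.031, 0.953, 0.0]
contact_force: [-2.9, -1.2, 8.1]
gripper_width: 0.33
grasp_force: 60.1
```

Emit:
apply_moves:
  targets:
    - {"translation":[-0.006,0,-0.008],"twist":0,"hand":0.2}
    - {"translation":[-0.003,0,-0.004],"twist":0,"hand":0.34}
    - {"translation":[0,0,0],"twist":0,"hand":0.4}
    - {"translation":[0,0,0],"twist":0,"hand":0.5}
    - {"translation":[0,0,0],"twist":0,"hand":0.6}
    - {"translation":[0,0,0],"twist":0,"hand":0.6}

```text
time: 21.85
tool_pos: [0.5997, 0.1323, 0.0818]
tool_rot: [0.298, 0.031, 0.954, -0.0]
contact_force: [-0.1, 1.0, -0.3]
gripper_width: 0.598
grasp_force: 0.0
```

Emit:
apply_moves:
  targets:
    - {"translation":[0,0,-0.1],"twist":0,"hand":0.6}
    - {"translation":[0,0,-0.2],"twist":0,"hand":0.6}
    - {"translation":[0,0,-0.3],"twist":0,"hand":0.6}
    - {"translation":[0,0,-0.4],"twist":0,"hand":0.6}
    - {"translation":[0,0,-0.4],"twist":0,"hand":0.6}
    - {"translation":[0,0,-0.4],"twist":0,"hand":0.6}
    - {"translation":[0,0,0],"twist":0,"hand":0.6}

```text
time: 22.55
tool_pos: [0.4983, 0.1365, 0.2385]
tool_rot: [0.305, 0.031, 0.952, 0.002]
contact_force: [1.5, 0.0, 1.5]
gripper_width: 0.6
grasp_force: 0.0
```

```bash
python3 - <<'E'
from h import *
s=state();print(s["tool_pos"])
for c in("wrist","scene"):
    im=grab_frame(c)
    for q in("sample_jar","glass_dish","black_vial","white_vial","knob_grip"):
        for r in recognise(c,q)[:2]:print(c,q,round(r["score"],2),np.round(r["point"],4))
    r=regions_of(c,"sample_jar")
    if r:
        ys,xs=np.nonzero(r[0]["pixels"]);pr=proj(c,[[.605+.016*np.cos(a),.134+.016*np.sin(a),z] for a in np.linspace(0,6.28,30) for z in(.002,.078)])
        print(c,"mask",xs.min(),xs.max(),ys.min(),ys.max(),"model",pr.min(0).round(),pr.max(0).round())
b=np.load("b.npy");B=Rn.from_euler("z",b[2]).as_matrix();G=np.array([-.0451,-.04,.1304])+.106*U
for h in(.18,):print(need(box2w(b,G+h*A)[0]))
E
```

```text
[0.49826417 0.1365178  0.23853433]
wrist sample_jar 0.95 [0.5936 0.1322 0.0516]
wrist glass_dish 0.93 [0.5931 0.1378 0.0031]
wrist glass_dish 0.93 [0.5968 0.2479 0.0045]
wrist black_vial 0.43 [0.593  0.1333 0.0039]
wrist black_vial 0.33 [ 0.5802 -0.1274  0.1705]
wrist white_vial 0.95 [0.7054 0.1517 0.0348]
wrist mask 263 294 123 189 model [265. 132.] [298. 203.]
scene sample_jar 0.76 [0.5957 0.1217 0.0497]
scene glass_dish 0.79 [0.5984 0.1253 0.0033]
scene glass_dish 0.57 [0.6094 0.0012 0.0043]
scene black_vial 0.72 [0.7185 0.09   0.0363]
scene white_vial 0.75 [0.7094 0.1462 0.0309]
scene knob_grip 0.76 [ 0.5969 -0.2779  0.221 ]
scene mask 232 242 203 230 model [228. 200.] [243. 231.]
[-1.034 -3.969 -0.725]
```

The jar stands in the dish. Back to the knob.

Emit:
apply_moves:
  targets:
    - {"translation":[-0.05,-0.1,-0.4],"twist":0,"hand":0.6}
    - {"translation":[-0.1,-0.35,-0.3],"twist":0,"hand":0.6}
    - {"translation":[-0.1,-0.45,0],"twist":0,"hand":0.6}
    - {"translation":[-0.1,-0.45,0],"twist":1,"hand":0.6}
    - {"translation":[-0.2,-0.4,0],"twist":1,"hand":0.6}
    - {"translation":[-0.2,-0.4,0],"twist":1,"hand":0.6}
    - {"translation":[-0.2,-0.4,0],"twist":1,"hand":0.6}
    - {"translation":[-0.2,-0.4,0],"twist":1,"hand":0.6}

```text
time: 24.05
tool_pos: [0.4991, -0.1778, 0.3246]
tool_rot: [0.29, 0.268, 0.916, 0.074]
contact_force: [0.7, -0.1, -1.1]
gripper_width: 0.599
grasp_force: 0.0
```

Emit:
apply_moves:
  targets:
    - {"translation":[0,0,0],"twist":1,"hand":0.6}
    - {"translation":[0,0,0],"twist":1,"hand":0.6}
    - {"translation":[0,0,0],"twist":1,"hand":0.6}
    - {"translation":[0,0,0],"twist":1,"hand":0.6}
    - {"translation":[0,0,0],"twist":1,"hand":0.6}
    - {"translation":[0,0,0],"twist":1,"hand":0.6}
    - {"translation":[0,0,0],"twist":1,"hand":0.5}
    - {"translation":[0,0,0],"twist":0.5,"hand":0.45}

```text
time: 24.85
tool_pos: [0.4991, -0.1756, 0.3235]
tool_rot: [0.242, 0.584, 0.755, 0.175]
contact_force: [-0.4, -0.9, -0.2]
gripper_width: 0.454
grasp_force: 0.0
```

```bash
cat > kn.py <<'E'
from h import *
b=np.load("b.npy")
G=np.array([-.0451,-.0432,.1304])+.106*U
for h in(.120,.047):print(h,need(box2w(b,G+h*A)[0]))
E
python3 kn.py; python3 ang.py
```

```text
0.12 [-0.973  0.005  0.577]
0.047 [-0.985  0.005  1.307]
bar angle 1.262572834547775 F tool [-0.7 -0.6 -0. ] T tool [0.32 0.09 0.  ]
tcp-knob box uvh [-0.0297, 0.0884, 0.1823]
```

Emit:
apply_moves:
  targets:
    - {"translation":[-0.45,0,0.1],"twist":0,"hand":0.45}
    - {"translation":[-0.45,0,0.2],"twist":0,"hand":0.45}
    - {"translation":[-0.08,0,0.3],"twist":0,"hand":0.45}
    - {"translation":[0,0,0],"twist":0,"hand":0.45}
    - {"translation":[0,0,0],"twist":0,"hand":0.45}

```text
time: 25.35
tool_pos: [0.5529, -0.271, 0.289]
tool_rot: [0.241, 0.583, 0.756, 0.175]
contact_force: [-0.0, 0.4, 0.9]
gripper_width: 0.449
grasp_force: 0.0
```

```bash
python3 kn.py; python3 - <<'E'
from h import *
im=grab_frame("wrist");g=cv2.cvtColor(im,cv2.COLOR_RGB2GRAY)
b=np.load("b.npy");G=np.array([-.0451,-.0432,.1304])+.106*U
B=Rn.from_euler("z",b[2]).as_matrix();th=1.257
xb=np.cos(th)*U-np.sin(th)*np.array([0,1,0]);yb=np.cross(A,xb)
print("model top face",proj("wrist",box2w(b,[G+.053*A+s*.022*xb+t*.007*yb for s in(-1,1) for t in(-1,1)])).round(1).tolist())
for r in regions_of("wrist","knob_grip")[:1]:
    m=r["pixels"];ys,xs=np.nonzero(m);print(r["score"],xs.min(),xs.max(),ys.min(),ys.max())
for y in range(150,320,6):
    x=np.nonzero(g[y,225:335]<45)[0]+225;print(y,(x.min(),x.max(),len(x)) if len(x) else "",end=" | ")
E
```

```text
0.12 [ 0.002  0.009 -0.03 ]
0.047 [-0.011  0.01   0.7  ]
model top face [[266.4, 199.8], [289.9, 199.7], [267.5, 266.9], [289.4, 266.9]]
0.66 258 307 186 261
150  | 156  | 162  | 168  | 174  | 180  | 186  | 192 (np.int64(274), np.int64(291), 18) | 198 (np.int64(266), np.int64(298), 33) | 204 (np.int64(262), np.int64(303), 42) | 210 (np.int64(260), np.int64(305), 46) | 216 (np.int64(259), np.int64(305), 47) | 222 (np.int64(261), np.int64(304), 44) | 228 (np.int64(264), np.int64(300), 37) | 234 (np.int64(265), np.int64(301), 36) | 240 (np.int64(272), np.int64(293), 22) | 246 (np.int64(272), np.int64(293), 22) | 252 (np.int64(234), np.int64(327), 30) | 258 (np.int64(232), np.int64(329), 32) | 264 (np.int64(230), np.int64(332), 21) | 270 (np.int64(227), np.int64(334), 27) | 276 (np.int64(225), np.int64(334), 30) | 282 (np.int64(226), np.int64(334), 28) | 288 (np.int64(226), np.int64(334), 27) | 294 (np.int64(225), np.int64(334), 26) | 300 (np.int64(225), np.int64(334), 22) | 306 (np.int64(225), np.int64(334), 20) | 312 (np.int64(225), np.int64(334), 19) | 318 (np.int64(225), np.int64(334), 16) |
```

Emit:
apply_moves:
  targets:
    - {"translation":[0,0.01,0.2],"twist":0,"hand":0.45}
    - {"translation":[0,0,0.25],"twist":0,"hand":0.45}
    - {"translation":[0,0,0.2],"twist":0,"hand":0.45}
    - {"translation":[0,0,0.05],"twist":0,"hand":0.45}
    - {"translation":[0,0,0],"twist":0,"hand":0.45}
    - {"translation":[0,0,0],"twist":0,"hand":0.45}

```text
time: 26.05
tool_pos: [0.5939, -0.2724, 0.2351]
tool_rot: [0.243, 0.583, 0.755, 0.175]
contact_force: [0.3, -0.5, 1.5]
gripper_width: 0.451
grasp_force: 0.0
```

```bash
python3 kn.py; python3 ang.py
```

```text
0.12 [ 0.01  -0.019 -0.708]
0.047 [-0.001 -0.021  0.022]
bar angle 1.2587511540565512 F tool [-0.8  1.  -1. ] T tool [0.23 0.1  0.02]
tcp-knob box uvh [0.002, -0.0026, 0.0522]
```

Positioned. Close, then pull straight out 12 mm.

Emit:
apply_moves:
  targets:
    - {"translation":[0,0,0.01],"twist":0,"hand":0.3}
    - {"translation":[0,0,0],"twist":0,"hand":0.05}
    - {"translation":[0,0,0],"twist":0,"hand":0}
    - {"translation":[0,0,0],"twist":0,"hand":0}
    - {"translation":[0,0,0],"twist":0,"hand":0}
    - {"translation":[0,0,0],"twist":0,"hand":0}

```text
time: 26.65
tool_pos: [0.5934, -0.273, 0.2332]
tool_rot: [0.242, 0.583, 0.756, 0.173]
contact_force: [-9.2, 0.4, 4.0]
gripper_width: 0.149
grasp_force: 58.6
```

Emit:
apply_moves:
  targets:
    - {"translation":[0,0,-0.04],"twist":0,"hand":0}
    - {"translation":[0,0,-0.04],"twist":0,"hand":0}
    - {"translation":[0,0,-0.04],"twist":0,"hand":0}
    - {"translation":[0,0,0],"twist":0,"hand":0}

```text
time: 27.05
tool_pos: [0.5872, -0.2726, 0.2418]
tool_rot: [0.243, 0.583, 0.755, 0.174]
contact_force: [4.8, -2.9, -6.2]
gripper_width: 0.15
grasp_force: 58.6
```

```bash
python3 ang.py
```

```text
bar angle 1.2596296042818218 F tool [-2.8 -0.3  8. ] T tool [ 0.15 -0.56 -0.26]
tcp-knob box uvh [0.0003, -0.0032, 0.0616]
```

Emit:
apply_moves:
  targets:
    - {"translation":[0,0,0],"twist":-1,"hand":0}
    - {"translation":[0,0,0],"twist":-1,"hand":0}
    - {"translation":[0,0,0],"twist":-1,"hand":0}
    - {"translation":[0,0,0],"twist":-1,"hand":0}
    - {"translation":[0,0,0],"twist":-1,"hand":0}
    - {"translation":[0,0,0],"twist":-1,"hand":0}

```text
time: 27.65
tool_pos: [0.5877, -0.2723, 0.2418]
tool_rot: [0.284, 0.333, 0.894, 0.095]
contact_force: [6.6, -1.2, -6.6]
gripper_width: 0.149
grasp_force: 58.4
```

Emit:
apply_moves:
  targets:
    - {"translation":[0,0,0],"twist":-1,"hand":0}
    - {"translation":[0,0,0],"twist":-1,"hand":0}
    - {"translation":[0,0,0],"twist":-1,"hand":0}
    - {"translation":[0,0,0],"twist":-1,"hand":0}
    - {"translation":[0,0,0],"twist":-1,"hand":0}
    - {"translation":[0,0,0],"twist":-1,"hand":0}
    - {"translation":[0,0,0],"twist":-0.5,"hand":0}
    - {"translation":[0,0,0],"twist":0,"hand":0}

```text
time: 28.45
tool_pos: [0.5879, -0.2716, 0.2419]
tool_rot: [0.299, 0.031, 0.954, 0.0]
contact_force: [8.2, -0.7, -4.0]
gripper_width: 0.15
grasp_force: 58.5
```

```bash
python3 ang.py
```

```text
bar angle 0.009776519835409527 F tool [-4.5 -0.3  8. ] T tool [ 0.19 -0.25 -0.1 ]
tcp-knob box uvh [0.0009, -0.0022, 0.0613]
```

Emit:
apply_moves:
  targets:
    - {"translation":[0,0,0.05],"twist":0,"hand":0}
    - {"translation":[0,0,0.05],"twist":0,"hand":0}
    - {"translation":[0,0,0.02],"twist":0,"hand":0}
    - {"translation":[0,0,0],"twist":0,"hand":0}

```text
time: 28.85
tool_pos: [0.594, -0.272, 0.2337]
tool_rot: [0.298, 0.03, 0.954, 0.0]
contact_force: [-8.0, 3.2, 4.8]
gripper_width: 0.148
grasp_force: 60.9
```

```bash
python3 ang.py
```

```text
bar angle 0.008842261084171209 F tool [ 4.   2.8 -8.6] T tool [-0.22  0.93 -0.01]
tcp-knob box uvh [0.0012, -0.0021, 0.051]
```

Emit:
apply_moves:
  targets:
    - {"translation":[0,0,0],"twist":0,"hand":0.2}
    - {"translation":[0,0,0],"twist":0,"hand":0.4}
    - {"translation":[0,0,-0.1],"twist":0,"hand":0.45}
    - {"translation":[0,0,-0.4],"twist":0,"hand":0.5}
    - {"translation":[0,0,-0.4],"twist":0,"hand":0.6}
    - {"translation":[0,0,-0.4],"twist":0,"hand":0.6}
    - {"translation":[0,0,0],"twist":0,"hand":0.6}
    - {"translation":[0,0,0],"twist":0,"hand":0.6}

```text
time: 29.65
tool_pos: [0.52, -0.2703, 0.3414]
tool_rot: [0.3, 0.031, 0.954, -0.001]
contact_force: [-0.2, -0.9, -0.2]
gripper_width: 0.601
grasp_force: 0.0
```

```bash
python3 - <<'E'
from h import *
s=state();print(s["tool_pos"],s["contact_force"])
im=grab_frame("wrist");g=cv2.cvtColor(im,cv2.COLOR_RGB2GRAY)
for q in("shutter","knob_grip"):
    for r in recognise("wrist",q)[:1]:print(q,round(r["score"],2),np.round(r["point"],4))
b=np.load("b.npy");B=Rn.from_euler("z",b[2]).as_matrix()
G=np.array([-.0451,-.0425,.1304])+.106*U;t=np.linspace(0,6.28,60)
def sil(k):
    yb=np.array([0,1,0]);P=[G+(h+k)*A+i*.022*U+j*.007*yb for h in(.017,.053) for i in(-1,1) for j in(-1,1)]
    m=np.zeros(g.shape,np.uint8);cv2.fillConvexPoly(m,cv2.convexHull(proj("wrist",box2w(b,P)).astype(np.int32)),1);ys,xs=np.nonzero(m);return xs.min(),xs.max(),ys.min(),ys.max()
print("bar model home",sil(0),"on teeth",sil(.0065))
for y in range(130,300,5):
    x=np.nonzero(g[y,245:305]<50)[0]+245
    if len(x):print(y,x.min(),x.max(),end=" | ")
for c in("top","scene"):
    grab_frame(c)
    for q in("sample_jar","glass_dish","shutter","knob_grip","white_vial","black_vial","tweezers"):
        for r in recognise(c,q)[:3]:print(c,q,round(r["score"],2),np.round(r["point"],4))
E
```

```text
[ 0.52001545 -0.27032999  0.34144394] [-0.1572942  -0.86580589 -0.16963462]
shutter 0.95 [ 0.5387 -0.2692  0.1478]
knob_grip 0.92 [ 0.6042 -0.2722  0.2265]
bar model home (np.int64(268), np.int64(286), np.int64(171), np.int64(233)) on teeth (np.int64(268), np.int64(287), np.int64(172), np.int64(235))
170 278 285 | 175 274 290 | 180 268 295 | 185 265 298 | 190 264 300 | 195 264 299 | 200 267 297 | 205 271 293 | 210 275 290 | 215 274 291 | 220 274 290 | 225 277 287 | top sample_jar 0.69 [ 0.6055 -0.2148  0.1765]
top glass_dish 0.92 [ 0.6083 -0.0094 -0.0023]
top glass_dish 0.78 [0.6054 0.1295 0.0011]
top glass_dish 0.67 [ 0.5948  0.2447 -0.0019]
top shutter 0.87 [ 0.556  -0.2581  0.1598]
top knob_grip 0.95 [ 0.6086 -0.2654  0.227 ]
top white_vial 0.49 [0.7157 0.1484 0.0506]
top black_vial 0.46 [0.7259 0.0932 0.0563]
top tweezers 0.43 [0.5111 0.1309 0.0087]
scene sample_jar 0.66 [0.5959 0.1244 0.0499]
scene glass_dish 0.98 [0.6101 0.0042 0.0017]
scene glass_dish 0.76 [0.598  0.1253 0.0022]
scene glass_dish 0.6 [ 0.5942  0.244  -0.0019]
scene shutter 0.9 [ 0.5365 -0.2732  0.1467]
scene knob_grip 0.69 [ 0.6011 -0.2748  0.2247]
scene white_vial 0.5 [0.7096 0.1498 0.0307]
scene black_vial 0.5 [0.7169 0.089  0.0366]
scene tweezers 0.55 [0.5102 0.1323 0.0061]
```

```bash
python3 - <<'E'
from h import *
for c,(u0,u1,v0,v1) in dict(scene=(380,440,190,250),top=(380,430,185,240)).items():
    a=cv2.imread(f"pics/{c}0.png",0)[v0:v1,u0:u1].astype(float);n=cv2.cvtColor(grab_frame(c),cv2.COLOR_RGB2GRAY)[v0:v1,u0:u1].astype(float)
    p=[ (np.mean(x[1]),np.mean(x[0]),len(x[0])) for x in(np.nonzero(a<60),np.nonzero(n<60))];print(c,np.round(p,2).tolist(),np.abs(a-n).mean())
E
```

```text
scene [[nan, nan, 0.0], [nan, nan, 0.0]] 17.22888888888889
top [[24.18, 26.85, 344.0], [24.14, 26.94, 339.0]] 3.443636363636364
  return _methods._mean(a, axis=axis, dtype=dtype,
  ret = ret.dtype.type(ret / rcount)
```

In the top view the knob matches its starting pose to within 0.1 px, so it is home. I'm handing the job in.

```bash
python3 -c "
from plant import *
print(job_done())"
```

```text
the job is handed in; nothing more can be done
None
```

The jar stands upright in the larger clear dish, and the shutter is closed over the port with the knob home in its first notch; the job was handed in at about 30 s. In the last camera checks the vials, the tweezers and the other dishes were where they started, to within the measuring error.

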